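# Square up a pile of packing plates in the angle stop

### The job

Build the packing pile for the next measurement: stack the three rectangular steel packing plates in the corner of the right-angle stop on the surface plate, thickest at the bottom and thinnest on top, long sides along the stop's longer bar. Then seat the finished pile by feel: press it home, firmly but gently (some 20 N, never over 35), for a moment against the longer bar and after that against the shorter one, so that it ends flush and square against both. Do not tip the plates up on edge, and leave the other gauges where they are.

Things in the scene. Friction and masses are not known exactly. Their poses are not given: they have to be found in the camera images.
- stop: Right-angle stop of bare ground steel, fixed: two bars 18 mm thick and 45 mm high, and the magnet block that holds it. Origin: its inside corner, level with the surface plate's top; z up; the longer bar runs along y, the shorter along x. The corner to fill (x > 0, y > 0) starts empty. It takes no more than 35 N in all: beyond that it is rammed.
- long_bar: The stop's longer bar: its face is the plane x = 0 of the stop's frame (same origin and axes), the bar fills x from -18 to 0 and y from -4 to 72 mm. The pile's 80 mm sides go against it. To seat the pile, it is pressed against this bar with 8 to 35 N (some 20 N at the fingers is right) for a moment, at least 0.25 s.
- short_bar: The stop's shorter bar: its face is the plane y = 0 of the stop's frame (same origin and axes), the bar fills x from 4 to 46 and y from -18 to 0 mm. The pile's 50 mm sides go against it. Pressed likewise, 8 to 35 N, after the longer bar.
- stop_home (a point): Where the pile belongs: centre of a 50 x 80 mm plate lying against both bars, 25 mm (x) and 40 mm (y) from the stop's origin, level with the surface plate's top; axes as the stop's. Fingers do not fit between a plate at home and the bars. The pile of three, pushed along, resists with about 4 to 9 N of friction, which does not reach the bars.
- magnet (a point): Top of the grey magnet block with a black knob that holds the stop, behind its longer bar: 32 mm (x) by 56 mm (y), 34 mm high, 47 mm with the knob; this point is the centre of the block's top.
- thick_center (a point): Thickest of three ground steel packing plates, 50 x 80 x 16 mm, 0.5 kg (hidden +-20 %), two dowel bores. Point: the plate's centre, half-way up; x across the 50 mm width, y along the 80 mm length, z up. Starts flat on the surface plate at one of four places, turned up to 0.5 rad, at least 25 mm clear along both 80 mm sides.
- middle_center (a point): Second packing plate, 50 x 80 x 12 mm, 0.38 kg (+-20 %). Point: the plate's centre, half-way up; x across the 50 mm width, y along the 80 mm length, z up. Starts flat on the surface plate at one of four places, turned up to 0.5 rad, at least 25 mm clear along both 80 mm sides.
- thin_center (a point): Thinnest packing plate, 50 x 80 x 8 mm, 0.25 kg (+-20 %). Point: the plate's centre, half-way up; x across the 50 mm width, y along the 80 mm length, z up. Starts flat on the surface plate at one of four places, turned up to 0.5 rad, at least 25 mm clear along both 80 mm sides.
- surface_plate: Dark cast-iron surface plate, fixed, 480 mm (x) by 800 mm (y); its origin is at bench level under its centre; its flat top is 70 mm above that. A fixed dial indicator on a magnetic stand, 205 mm high, stands on its far left corner.
- square_block: A bystander on the surface plate, to be left where it is. Square steel block 45 x 45 x 30 mm high with four bores, which lies at one of the same four places as the packing plates; origin at the centre of its underside.
- v_block: A bystander on the surface plate, to be left where it is. Small V-block, 44 x 50 x 42 mm high; origin at the centre of its underside.
- ring_gauge: A bystander on the surface plate, to be left where it is. Steel ring, 48 mm across, 18 mm high; origin at the centre of its underside.
- caliper: A bystander on the surface plate, to be left where it is. Digital caliper lying flat near the far edge, 230 mm long (its y), up to 12 mm high; origin under the middle of its beam.
- plug_gauge: A bystander on the surface plate, to be left where it is. Plug gauge lying flat, 119 mm long (its y), 14 mm high; origin under its middle.
Not all that is in view belongs to the job. Leave any green or turquoise look-alike of the part that bears thick_center alone.

How it is judged:
On the way, in this order (a step that is already met when the one before it is completed fails the run):
1. the whole pile, stacked in order, is pressed against the longer bar with more than 8 N for a quarter of a second (contact force between long_bar and anything else above 8 N and contact force between long_bar and the fingers below 1 N and x of thick_center in the frame of stop between 0.0235 and 0.0265 m and z of thick_center in the frame of stop between 0.006 and 0.01 m and x of middle_center in the frame of stop between 0.0235 and 0.0265 m and z of middle_center in the frame of stop between 0.02 and 0.024 m and x of thin_center in the frame of stop between 0.0235 and 0.0265 m and z of thin_center in the frame of stop between 0.03 and 0.034 m), for 0.25 s.
2. then it is pressed against the shorter bar with more than 8 N for a quarter of a second (contact force between short_bar and anything else above 8 N and contact force between short_bar and the fingers below 1 N and y of thick_center in the frame of stop between 0.0385 and 0.0415 m and z of thick_center in the frame of stop between 0.006 and 0.01 m and y of middle_center in the frame of stop between 0.0385 and 0.0415 m and z of middle_center in the frame of stop between 0.02 and 0.024 m and y of thin_center in the frame of stop between 0.0385 and 0.0415 m and z of thin_center in the frame of stop between 0.03 and 0.034 m), for 0.25 s.
At the end, for the whole second after the job is handed in: Thick, middle and thin plate lie at rest on one another, in that order from below, in the stop's corner: each centre within 1.5 mm of home along both bars and 2 mm in height (8, 22, 32 mm over the surface plate), turned under 0.02 rad from the stop, tilted under 0.03 rad (x of thick_center in the frame of stop between 0.0235 and 0.0265 m and y of thick_center in the frame of stop between 0.0385 and 0.0415 m and z of thick_center in the frame of stop between 0.006 and 0.01 m and angle between the y axis of each of thick_center, middle_center, thin_center and the y axis of stop, either way round below 0.02 rad and angle between each of thick_center, middle_center, thin_center's own z axis and vertical below 0.03 rad and linear speed of each of thick_plate, middle_plate, thin_plate below 0.01 m/s and x of middle_center in the frame of stop between 0.0235 and 0.0265 m and y of middle_center in the frame of stop between 0.0385 and 0.0415 m and z of middle_center in the frame of stop between 0.02 and 0.024 m and x of thin_center in the frame of stop between 0.0235 and 0.0265 m and y of thin_center in the frame of stop between 0.0385 and 0.0415 m and z of thin_center in the frame of stop between 0.03 and 0.034 m); the robot touches nothing.
It fails at once if the stop is rammed: more than 35 N on it (contact force between stop and anything else above 35 N).
It fails at once if a packing plate is tipped up by more than about 35 degrees (angle between any of thick_center, middle_center, thin_center's own z axis and vertical above 0.6 rad).
It fails at once if another gauge (square block, V-block, ring, caliper or plug) is moved by more than 20 mm (distance of any of square_block, v_block, ring_gauge, caliper, plug_gauge from where it was at the start of the episode above 0.02 m).
It also fails if it takes over 72 s, if anything falls off the work surface, if the arm or the gripper's body presses on something with over 40 N, if the wrist force passes 120 N, or if a joint passes its speed limit or range.

### The arm

A 7-joint arm with a two-finger parallel gripper is mounted at the origin on the work surface. World frame = base frame: x ahead of the robot, y to its left, z up, the work surface at z = 0. Lengths are in m, angles in rad, forces in N, time in s.
With the tool pointing down it reaches from about 0.425 to 0.925 m from the base axis. Payload 6.8 kg.
Tool frame: the origin (TCP) lies on the front face of the gripper's body, between the roots of the fingers; the fingertips stand 73 mm ahead of it and the grasp point (between the pads) lies 54 mm ahead of it (env.nose_length is the distance from the TCP to the fingertips, in m); z points along the fingers, y is the line along which they close (so a half turn about z gives the same grasp; the last joint's range is limited). The gripper opens to 85 mm and grips with 20 to 120 N. Pads are 22 mm wide; open, the fingers measure 114 mm over their backs; the gripper's body (76 mm by 85 mm) begins 54 mm behind the grasp point. The pads swing forward as they close: fully open they stand 13 mm farther back than shut.
Start: joints at [-1.401, 0.477, 0.022, 1.555, -0.011, 1.109, -0.083], TCP at [0.185, 0.649, 0.304] pointing down, gripper open.
Joint ranges: [-2.96, 2.96], [-0.34, 2.1], [-1.41, 1.46], [0.24, 2.44], [-1.37, 4.51], [0.17, 1.92], [-2.96, 2.96]. Speed limits (rad/s): [2.39, 2.39, 3.14, 3.14, 3.14, 3.14, 3.14].

### API

Orientations are given as a unit quaternion [w, x, y, z].
In Python, from cell import env, kin, camera, calibration, job gives the robot as it stands. The module is installed in compiled form; this text tells all that it offers. Calls block until the motion is done:
- env.reach(position, orientation): joint-space move of the TCP to a pose.
- env.movel(position, velocity=0.15, rot=None, stop_force=None): straight line of the TCP; rot=None keeps the orientation; velocity is the mean speed in m/s. With stop_force (N) it stops when the force on the tool has changed by that much, and returns True; else False.
- env.goto_joints(angles): joint-space move.
- env.grip(opening, f_grip=None): finger opening in m; f_grip is the grip in N (None keeps the last); returns when the fingers have stopped.
- env.dwell(seconds).
- kin.inverse_kinematics(position, orientation): joint angles nearest the present ones, or None.
- env.get_state(): the state.
- camera(name): name is "scene" or "top"; returns (picture, depth): 400x640x3 uint8, blue, green, red; 400x640 float32, m along the optical axis (not along the pixel's ray), 0 where there is no reading.
- calibration(name): a dict with "fx", "fy", "cx", "cy" (pixels), "rvec" (rotation vector, rad) and "tvec" (3), from world to camera coordinates, as OpenCV has them. Camera axes: x right, y down, z forward; pixel columns grow to the right and rows downward; lengths in m; the calibration is good to about 2 mm. A picture is of the moment at which its call begins. calibration takes no time and is no camera call.
A pose or a line that the arm cannot do raises env.PlanningError and nothing moves.
- job.job_done(): hands the job in; it is judged then, once.
The state is a dict: "time": time; "qpos": joint angles; "joint_velocities": joint speeds; "joint_torque": joint torques, N m; "tcp_pos": TCP position; "orientation": TCP orientation; "force": force on the tool from outside, world axes, zero at the start; "torque": the same for the moment, N m; "opening": finger opening in m; "gripper_force": force on a finger pad.
Only numpy, scipy, OpenCV 4.12 (cv2) and the standard library are available. Lean on these libraries where they do the work, as an engineer would, in place of code of your own. Each camera call takes 0.05 s, during which the arm holds its last target. There are 200 camera calls.

## Working session

There is one attempt and no reset: what is moved stays moved. The work goes in short steps, each a Python script; the robot and the scene stay as the last script left them, time stands still between calls to the robot, and variables do not carry over. Pictures are saved under pics/ and viewed, at most 10 in all, crops included, and the job is handed in when it is done.

```bash
mkdir -p pics; cat > h.py <<'E'
import numpy as np, cv2
from cell import env, kin, camera, calibration, job
def world(name,depth):
    c=calibration(name);R=cv2.Rodrigues(np.array(c["rvec"],float))[0];t=np.array(c["tvec"],float).ravel()
    v,u=np.mgrid[:depth.shape[0],:depth.shape[1]]
    P=np.stack([(u-c["cx"])/c["fx"]*depth,(v-c["cy"])/c["fy"]*depth,depth],-1)
    return (P-t)@R
E
python3 - <<'E'
from h import *
for n in("top","scene"):
    p,d=camera(n);cv2.imwrite(f"pics/{n}0.png",p);np.savez(f"{n}0.npz",p=p,d=d)
    W=world(n,d);print(n,calibration(n),[np.round(W[y,x],3) for y,x in((200,320),(100,100),(300,500))])
s=env.get_state();print(s["time"],s["tcp_pos"],s["orientation"],s["force"],env.nose_length)
E
```

```text
top {'fx': 485.4545787970132, 'fy': 485.4545787970132, 'cx': 318.71849761710774, 'cy': 205.28109439172957, 'rvec': array([ 2.18800358, -2.17162611,  0.09658116]), 'tvec': array([-0.07874231,  0.54858762,  1.60233316])} [array([ 0.562, -0.078,  0.076]), array([ 0.912,  0.686, -0.005]), array([ 0.238, -0.682,  0.003])]
scene {'fx': 390.52669738809857, 'fy': 390.52669738809857, 'cx': 318.50724446039226, 'cy': 204.68330292571954, 'rvec': array([ 2.06902063,  1.43554079, -0.50899936]), 'tvec': array([-0.12260331, -0.35772353,  1.4560628 ])} [array([ 0.518, -0.061,  0.07 ]), array([-0.292, -0.644, -0.   ]), array([0.922, 0.263, 0.002])]
0.1 [0.18500885 0.64874377 0.30303169] [-4.57403027e-05  1.38454085e-01  9.90368528e-01 -8.01584572e-04] [-0.03097075 -0.28180288 -1.0054365 ] 0.0726
```

```bash
python3 - <<'E'
import cv2
p=cv2.imread("pics/top0.png");cv2.imwrite("pics/top0c.png",cv2.resize(p[100:310,160:480],(800,525),interpolation=cv2.INTER_CUBIC))
E
```

```text
(no output)
```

View pics/top0.png

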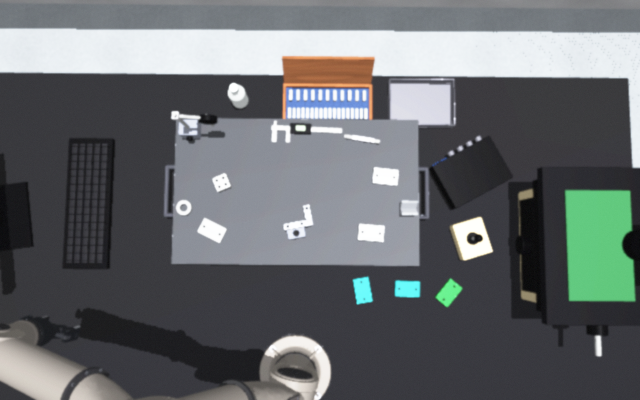

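View pics/top0c.png

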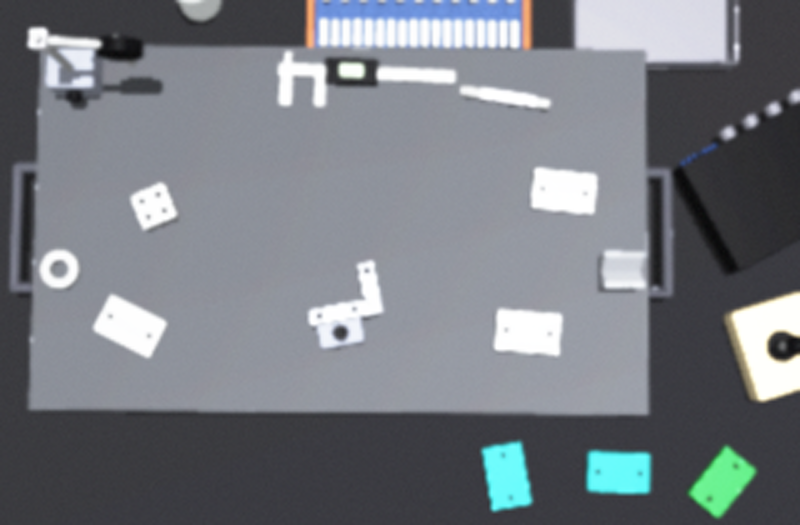

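View pics/scene0.png

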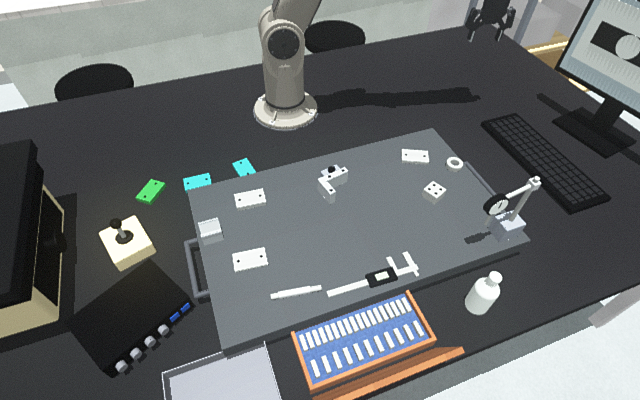

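The top view (up = world +x, left = +y) shows three bare steel plates on the surface plate, at (212,230), (386,176) and (371,233). The square block with four bores is at (222,183). The stop's inside corner is near (306,220), with the long bar running left and the short bar running up, and the magnet is at (296,231). The turquoise and green look-alikes at (363,290), (407,289) and (449,293) are off the surface plate, so I leave them alone. Next I measure heights and rectangles.

```bash
cat > m.py <<'E'
from h import *
def ray(name,uv,z):
    c=calibration(name);R=cv2.Rodrigues(np.array(c["rvec"],float))[0];t=np.array(c["tvec"],float).ravel()
    uv=np.atleast_2d(uv);d=np.c_[(uv[:,0]-c["cx"])/c["fx"],(uv[:,1]-c["cy"])/c["fy"],np.ones(len(uv))]@R
    o=-R.T@t;return (o+d*((z-o[2])/d[:,2])[:,None])[:,:2]
def rect(name,p,uv,z,r=22,S=8,thr=185):
    g=cv2.cvtColor(p,cv2.COLOR_BGR2GRAY);u,v=uv
    c=g[v-r:v+r,u-r:u+r];big=cv2.resize(c,None,fx=S,fy=S,interpolation=cv2.INTER_CUBIC)
    cs=cv2.findContours((big>thr).astype(np.uint8),cv2.RETR_EXTERNAL,cv2.CHAIN_APPROX_NONE)[0]
    k=max(cs,key=cv2.contourArea)[:,0,:];px=(k+.5)/S-.5+[u-r,v-r]
    w=ray(name,px,z)*1000
    (cx,cy),(a,b),th=cv2.minAreaRect(w.astype(np.float32))
    if a>b:th+=90;a,b=b,a      # th: direction of short side
    th=(th+90)%180-90
    return np.array([cx,cy])/1000,a,b,th
E
python3 - <<'E'
from m import *
D={n:np.load(n+"0.npz") for n in("top","scene")}
W={n:world(n,D[n]["d"]) for n in D}
for n,pts in(("top",[(212,230),(386,176),(371,233)]),("scene",[(415,156),(250,259),(250,198)])):
    for u,v in pts:
        z=W[n][v-4:v+5,u-7:u+8,2];zz=np.median(z)
        bg=W[n][v-25:v+26,u-30:u+31,2].ravel();bg=bg[(bg>.06)&(bg<.0745)]
        g=D[n]["p"][v-25:v+26,u-30:u+31].mean(2)
        print(n,(u,v),"z",np.round([zz,z.mean(),z.std(),np.median(bg)],4),"grey",np.percentile(g,[20,90]),rect(n,D[n]["p"],(u,v),zz))
p=D["top"]["p"];w=W["top"]
cv2.imwrite("pics/stop.png",cv2.resize(p[195:250,270:330],None,fx=10,fy=10,interpolation=cv2.INTER_CUBIC))
print(np.round(w[200:244:2,278:322:3,2]*1000).astype(int))
E
```

```text
top (212, 230) z [0.0831 0.0829 0.0033 0.0703] grey [145.         251.33333333] (array([0.46221774, 0.26908322]), 54.77338790893555, 85.14305877685547, -25.96385955810547)
top (386, 176) z [0.0787 0.0792 0.0037 0.0702] grey [151.66666667 252.33333333] (array([ 0.64202222, -0.29017993]), 57.58987808227539, 86.92062377929688, -6.447731018066406)
top (371, 233) z [0.0874 0.0985 0.1335 0.0704] grey [155.33333333 253.        ] (array([ 0.45808511, -0.24214462]), 57.26808166503906, 87.47600555419922, -4.166023254394531)
scene (415, 156) z [0.0812 0.0813 0.0015 0.0693] grey [121.33333333 184.66666667] (array([0.459608  , 0.26800967]), 55.55938720703125, 81.5329360961914, -26.215682983398438)
scene (250, 259) z [0.0773 0.0772 0.0016 0.0693] grey [127.66666667 249.66666667] (array([ 0.63942694, -0.29007568]), 54.0548210144043, 82.1711196899414, -5.849876403808594)
scene (250, 198) z [0.0853 0.0913 0.0691 0.0693] grey [123.33333333 247.33333333] (array([ 0.45579443, -0.24216444]), 54.37811279296875, 81.88197326660156, -4.019622802734375)
[[  69   69   69   63   76   68   74   68   69   72   73
[... 1004 characters left out ...]
9  110  114  116  122  116   87   72   78   70   62
    71]
 [  72   72  115  118  111  117  102   99  103   71   68   67   74   77
    75]
 [  71   69   70  106  106  107  108  108  105   73   77   76   73   74
    65]
 [  75   74   77   98  104  120  116  105  101   74   74   72   71   69
    68]
 [  66   75   77  103  108  114  109  100  103   68   80   73   68   73
    69]
 [  71   66   70   73  107  100  109  105  101   84   73   71   73   68
    69]
 [  71   74   71   80  107   95   90   77   74   71   70   72   70   72
    74]
 [  73   63   73   70   74   73   63   75   78   73   72   69   66   73
    79]
 [  70   75   67 1643   69   76   70   74   67   72   72   76   72   69
    72]]
```

View pics/stop.png

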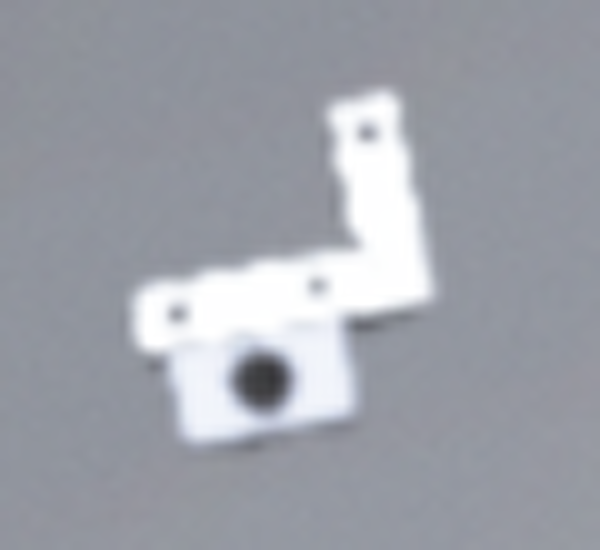

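Heights identify the plates: thick (86 mm) at (371,233), middle (82 mm) at (212,230), thin (78 mm) at (386,176). In the crop, the stop's inner corner is at about (360,247), long bar to the left and short bar up. Next I fit the stop by rendering its known shape.

```bash
cat > fit.py <<'E'
from m import *
from scipy.optimize import minimize
def proj(n,P):
    c=calibration(n);K=np.array([[c["fx"],0,c["cx"]],[0,c["fy"],c["cy"]],[0,0,1.]])
    return cv2.projectPoints(np.asarray(P,float),np.array(c["rvec"],float),np.array(c["tvec"],float),K,None)[0][:,0]
def boxes_img(n,boxes,pose,win,S=8):
    x,y,th=pose;u0,v0,w,h=win;im=np.zeros((h*S,w*S),np.uint8);c,s=np.cos(th),np.sin(th)
    for a,b,d,e,z0,z1 in boxes:
        P=[[x+c*X-s*Y,y+s*X+c*Y,Z] for X in(a,b) for Y in(d,e) for Z in(z0,z1)]
        q=((proj(n,P)-[u0,v0]+.5)*S-.5)
        cv2.fillConvexPoly(im,np.round(cv2.convexHull(q.astype(np.float32))*16).astype(np.int32),255,shift=4)
    return cv2.GaussianBlur(cv2.resize(im,(w,h),interpolation=cv2.INTER_AREA).astype(float)/255,(0,0),.5)
def fit(n,p,boxes,pose,win,ign=None,white=250,bg=None):
    u0,v0,w,h=win;g=p[v0:v0+h,u0:u0+w].mean(2);bg=np.median(g) if bg is None else bg
    o=np.clip((g-bg)/(white-bg),0,1)
    def cost(q):
        po=(pose[0]+q[0]/1000,pose[1]+q[1]/1000,pose[2]+q[2]/100)
        r=(boxes_img(n,boxes,po,win)-o)**2
        if ign: r=r*(1-np.minimum(1,boxes_img(n,ign,po,win)*(1-boxes_img(n,boxes,po,win))*2))
        return r.sum()
    best=min((minimize(cost,s,method="Nelder-Mead",options=dict(initial_simplex=np.array(s)+np.array([[0,0,0],[6,0,0],[0,6,0],[0,0,6]]))) for s in([0,0,0.],[4,-4,3.])),key=lambda r:r.fun)
    q=best.x;return np.array([pose[0]+q[0]/1000,pose[1]+q[1]/1000,pose[2]+q[2]/100]),best.fun
STOP=[(-.018,0,-.018,.072,.07,.115),(-.018,.046,-.018,0,.07,.115)]
MAG=[(-.055,-.018,-.02,.075,.07,.117)]
E
python3 - <<'E'
from fit import *
T=np.load("top0.npz")["p"];Sc=np.load("scene0.npz")["p"]
g=ray("top",[(306,219.5)],.115)[0];print("guess",g)
r,f=fit("top",T,STOP,(g[0],g[1],.17),(272,194,50,50),MAG);print("top",r,f)
c=proj("scene",[[*r[:2],.115]])[0].astype(int)
print(fit("scene",Sc,STOP,r,(c[0]-28,c[1]-25,56,55),MAG))
im=boxes_img("top",STOP,r,(272,194,50,50));cs=cv2.findContours(cv2.resize((im*255).astype(np.uint8),None,fx=10,fy=10,interpolation=cv2.INTER_CUBIC)//128,0,2)[0]
A=cv2.resize(T[194:244,272:322],None,fx=10,fy=10,interpolation=cv2.INTER_CUBIC);cv2.drawContours(A,cs,-1,(0,0,255),1)
im=boxes_img("scene",STOP,r,(c[0]-28,c[1]-25,56,50));cs=cv2.findContours(cv2.resize((im*255).astype(np.uint8),None,fx=5,fy=10,interpolation=cv2.INTER_CUBIC)//128,0,2)[0]
B=cv2.resize(Sc[c[1]-25:c[1]+25,c[0]-28:c[0]+28],None,fx=5,fy=10,interpolation=cv2.INTER_CUBIC);cv2.drawContours(B,cs,-1,(0,0,255),1)
cv2.imwrite("pics/fit.png",np.hstack([A,B]))
for nm,(x,y,a,h) in dict(thick=(.457,-.242,-.07,.016),middle=(.461,.2685,-.455,.012),thin=(.6405,-.29,-.107,.008)).items():
    bx=[(-.025,.025,-.04,.04,.07,.07+h)]
    for n,p in(("top",T),("scene",Sc)):
        c=proj(n,[[x,y,.08]])[0].astype(int);print(nm,n,fit(n,p,bx,(x,y,a),(c[0]-22,c[1]-20,44,40)))
E
```

```text
guess [ 0.49609746 -0.03455403]
top [ 0.497437   -0.03316325  0.1916358 ] 11.654460798695855
(array([ 0.46607504, -0.02143475,  0.16058996]), np.float64(232.35645068241362))
thick top (array([ 0.45844609, -0.24305908, -0.07399293]), np.float64(10.93578424503904))Traceback (most recent call last):
  File "<stdin>", line 15, in <module>
  File "fit.py", line 21, in fit
    best=min((minimize(cost,s,method="Nelder-Mead",options=dict(initial_simplex=np.array(s)+np.array([[0,0,0],[6,0,0],[0,6,0],[0,0,6]]))) for s in([0,0,0.],[4,-4,3.])),key=lambda r:r.fun)
  File "fit.py", line 21, in <genexpr>
    best=min((minimize(cost,s,method="Nelder-Mead",options=dict(initial_simplex=np.array(s)+np.array([[0,0,0],[6,0,0],[0,6,0],[0,0,6]]))) for s in([0,0,0.],[4,-4,3.])),key=lambda r:r.fun)
              ~~~~~~~~^^^^^^^^^^^^^^^^^^^^^^^^^^^^^^^^^^^^^^^^^^^^^^^^^^^^^^^^^^^^^^^^^^^^^^^^^^^^^^^^^^^^^^^^^^^^^^^^^^^^^^^^^^^^^^^^^^^
    res = _minimize_neldermead(fun, x0, args, callback, bounds=bounds,
                               **options)
    fxcc = func(xcc)
    fx = function(np.copy(x), *(wrapper_args + args))
  File "fit.py", line 18, in cost
    r=(boxes_img(n,boxes,po,win)-o)**2
       ~~~~~~~~~^^^^^^^^^^^^^^^^
  File "fit.py", line 10, in boxes_img
    q=((proj(n,P)-[u0,v0]+.5)*S-.5)
        ~~~~^^^^^
  File "fit.py", line 4, in proj
    c=calibration(n);K=np.array([[c["fx"],0,c["cx"]],[0,c["fy"],c["cy"]],[0,0,1.]])
ValueError: time passes only in moves, steps and waits
```

View pics/fit.png

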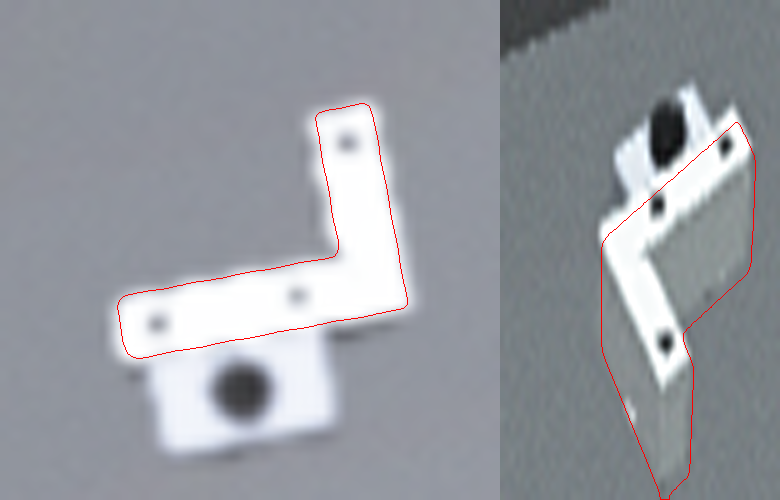

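The stop sits at about (0.497, -0.033) with a yaw of 0.19 rad, and both views agree to a few mm. Moving now: first a touch of the surface plate at 50 mm opening to get the height, then the thick plate.

```bash
cat > a.py <<'E'
from h import *
SX,SY,ST=.4968,-.0330,.190
ZT=.225
def q(a):
    f=(a+np.pi/2)/2;return [0,float(np.cos(f)),float(np.sin(f)),0]
def stop(x,y): c,s=np.cos(ST),np.sin(ST);return SX+c*x-s*y,SY+s*x+c*y
def say(t=""):
    s=env.get_state();print(t,"t%.1f"%s["time"],np.round(s["tcp_pos"],4),"F",np.round(s["force"],1),"op %.4f"%s["opening"],"g %.1f"%s["gripper_force"])
def pick(x,y,a,z,fg=60):
    env.grip(.066);env.movel([x,y,z],.12);env.grip(.03,fg);say("gripped")
def lift(x,y): env.movel([x,y,ZT],.2)
def place(z,vel=.3):
    x,y=stop(.051,.046);env.movel([x,y,ZT],vel,rot=q(ST));env.movel([x,y,z+.012],.15)
    hit=env.movel([x,y,z-.004],.02,stop_force=4);say("down %s"%hit)
    env.grip(.062);env.movel([x,y,ZT],.25);say("placed")
E
python3 - <<'E'
from a import *
x,y,a=.457,-.2425,-.073
env.grip(.05);env.reach([x,y+.09,.20],q(a));say("above")
env.movel([x,y+.09,.15],.15)
h=env.movel([x,y+.09,.125],.015,stop_force=4);say("touch %s"%h)
z=env.get_state()["tcp_pos"][2];np.save("z.npy",z)
env.movel([x,y+.09,.19],.2);env.movel([x,y,.19],.2)
pick(x,y,a,z+.002);env.movel([x,y,z+.03],.1);say("up")
E
```

```text
above t3.5 [ 0.4575 -0.1518  0.2   ] F [ 0.3 -0.9  0.1] op 0.0501 g 0.0
touch True t4.9 [ 0.457  -0.1525  0.1397] F [-1.9  1.6  9. ] op 0.0501 g 4.2
gripped t7.0 [ 0.4572 -0.243   0.1427] F [-1.2 -0.2  6.3] op 0.0484 g 62.7
up t7.5 [ 0.4572 -0.2422  0.1698] F [-0.4 -0.7 -5.7] op 0.0485 g 62.8
```

```bash
python3 - <<'E'
from a import *
z=float(np.load("z.npy"))
lift(.457,-.2425);place(z+.002)
x,y,a=.460,.2685,-.455
env.movel([x,y,.20],.35,rot=q(a));pick(x,y,a,z+.003);lift(x,y);place(z+.003+.016)
p,d=camera("top");cv2.imwrite("pics/t1.png",cv2.resize(p[170:260,250:400],None,fx=5,fy=5,interpolation=cv2.INTER_CUBIC))
E
```

```text
down True t10.2 [0.5383 0.0219 0.1427] F [-2.4  0.5  5.9] op 0.0483 g 64.3
placed t10.9 [0.5384 0.0221 0.2256] F [-0.7 -0.   0. ] op 0.0622 g 0.0
gripped t13.0 [0.4605 0.2688 0.1438] F [-2.1 -1.2  5.2] op 0.0480 g 61.7
down True t15.7 [0.5383 0.0219 0.1598] F [-0.6  0.   4.5] op 0.0481 g 63.3
placed t16.4 [0.5386 0.022  0.2258] F [ 0.1  1.  -0.1] op 0.0619 g 0.0
```

View pics/t1.png

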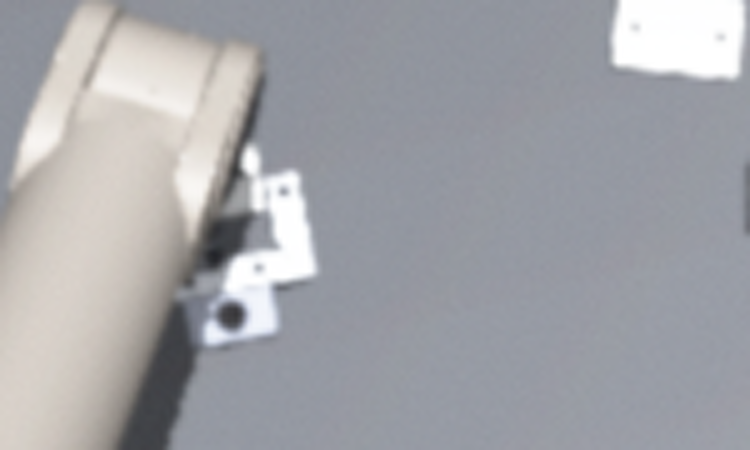

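The arm hides the pile in this picture, but the contact heights (z 0.1427, then 0.1598) fit a proper stack. Next the thin plate, then a look from clear.

```bash
python3 - <<'E'
from a import *
z=float(np.load("z.npy"))
x,y,a=.640,-.290,-.105
env.movel([x,y,.20],.35,rot=q(a));pick(x,y,a,z+.003);lift(x,y);place(z+.003+.028)
x,y=stop(.17,.12);env.movel([x,y,ZT],.3);env.grip(0);say()
x,y=stop(.13,.30);env.movel([x,y,ZT],.3)
P=[]
for n,(u,v) in(("top",(300,210)),("scene",(330,180))):
    p,d=camera(n);np.savez(n+"1.npz",p=p,d=d);P.append(cv2.resize(p[v-30:v+30,u-40:u+40],(400,300),interpolation=cv2.INTER_CUBIC))
cv2.imwrite("pics/t2.png",np.hstack(P));say()
E
```

```text
gripped t18.7 [ 0.6405 -0.2907  0.1443] F [-2.7  0.   5.9] op 0.0475 g 61.4
down True t21.5 [0.5383 0.0219 0.1722] F [-0.2  1.5  5.9] op 0.0473 g 63.3
placed t22.1 [0.5388 0.022  0.226 ] F [-0.1 -0.  -1. ] op 0.0615 g 0.0
 t23.3 [0.641  0.117  0.2251] F [ 0.5 -0.2  0.1] op -0.0004 g 0.0
 t24.2 [0.5686 0.284  0.2253] F [ 0.4 -0.   0.6] op 0.0000 g 0.0
```

View pics/t2.png

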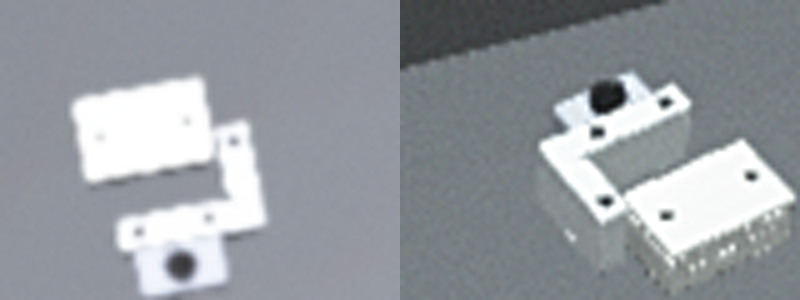

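The pile is stacked, parallel to the stop, with a gap of about 26 mm to the long bar and a few mm to the short bar. Now I push it against the long bar using the flat sides of the closed fingers.

```bash
cat > push.py <<'E'
from a import *
c,s=np.cos(ST),np.sin(ST)
def fr():
    st=env.get_state();p=st["tcp_pos"]-np.array([SX,SY,0]);f=st["force"]
    return np.array([c*p[0]+s*p[1],-s*p[0]+c*p[1]])*1000,np.array([c*f[0]+s*f[1],-s*f[0]+c*f[1]]),st["time"]
def go(x,y,z,v,**k): return env.movel([*stop(x,y),z],v,**k)
Z=.147
E
python3 - <<'E'
from push import *
a=ST+np.pi/2
for b in(a,a-np.pi):
    j=kin.inverse_kinematics([*stop(.1,.046),Z],q(b));print(b,None if j is None else np.round(j,2))
    if j is not None and abs(j[6])<2.5: a=b
go(.115,.046,ZT,.3,rot=q(a));go(.115,.046,Z,.2);p,f0,t=fr();print(p,f0,t)
print(go(.075,.046,Z,.025,stop_force=3));p,f,t=fr();print("contact",p,f-f0,t)
xc=p[0]/1000
print(go(xc-.019,.046,Z,.03,stop_force=16));p,f,t=fr();print("pushed",p,f-f0,t)
E
```

```text
1.7607963267948965 [-0.43  0.55  0.36  1.91 -0.28  0.73  1.85]
-1.3807963267948966 [-0.87  0.81  1.05  1.94 -0.89  0.94 -0.75]
[115.05645413  46.09266783] [0.39996214 0.66676497] 26.475
True
contact [85.70387973 46.10842725] [ 0.78986485 -1.57345901] 27.575
False
pushed [66.09873212 45.97118323] [-0.67739327  0.50178435] 28.3667
```

```bash
python3 - <<'E'
from push import *
p,f0,t=fr()
x=p[0]/1000
for i in range(8):
    x-=.001;h=go(x,.046,Z,.01,stop_force=10);p,f,t=fr();print(h,np.round(p,2),np.round(f,1),round(t,2))
    if h or f[0]>12: break
E
```

```text
False [65.43 45.98] [ 3.9 -0.1] 28.68
False [64.33 46.03] [4.  0.6] 28.93
False [63.15 46.01] [4.3 0.4] 29.18
False [62.07 45.98] [ 3.5 -0.2] 29.43
False [61.1  45.98] [ 4.  -0.8] 29.68
False [60.11 45.94] [ 4.5 -0.3] 29.93
False [59.15 46.  ] [ 4.3 -0.2] 30.18
False [58.16 45.96] [4.8 1. ] 30.43
```

```bash
python3 - <<'E'
from push import *
p,f,t=fr();x=p[0]/1000
while x>.050:
    x-=.0005;h=go(x,.046,Z,.008,stop_force=7);p,f,t=fr();print(h,np.round(p,2),np.round(f,1),round(t,2))
    if h or f[0]>9: break
for i in range(15):
    if f[0]>17: break
    x-=.0002;go(x,.046,Z,.006,stop_force=8);p,f,t=fr();print(np.round(p,2),np.round(f,1),round(t,2))
E
```

```text
False [57.8  45.99] [5.4 0.1] 30.68
False [57.31 45.99] [ 4.9 -0.1] 30.93
False [56.93 46.05] [ 4.8 -0.5] 31.18
False [56.73 46.2 ] [6.4 0.6] 31.43
False [56.67 46.25] [8.9 0.5] 31.68
False [56.6  46.28] [9.2 0. ] 31.93
[56.58 46.28] [9.3 0.4] 32.17
[56.57 46.28] [10.6  0.5] 32.42
[56.55 46.27] [10.8 -0.2] 32.67
[56.53 46.27] [11.1  0.6] 32.92
[56.51 46.27] [11.4  0. ] 33.17
[56.5  46.29] [12.3 -0.2] 33.42
[56.47 46.28] [12.3 -0.7] 33.67
[56.44 46.3 ] [12.4  0.1] 33.92
[56.44 46.31] [12.9 -0.1] 34.17
[56.39 46.33] [13.  -0.8] 34.42
[56.38 46.33] [14.7 -0.2] 34.67
[56.37 46.32] [14.5  0.3] 34.92
[56.35 46.31] [14.7  0.5] 35.17
[56.34 46.34] [16.  -0.4] 35.42
[56.3  46.33] [15.7 -0.1] 35.67
```

```bash
python3 - <<'E'
from push import *
x=.0522
for i in range(8):
    x-=.0005;go(x,.046,Z,.01,stop_force=10);p,f,t=fr();print(np.round(p,2),np.round(f,1),round(t,2))
    if f[0]>19.5: break
env.dwell(.5);p,f,t=fr();print(np.round(p,2),np.round(f,1),round(t,2))
pp,d=camera("top");np.savez("top2.npz",p=pp);A=cv2.resize(pp[180:240,260:340],(400,300),interpolation=cv2.INTER_CUBIC)
pp,d=camera("scene");np.savez("scene2.npz",p=pp);B=cv2.resize(pp[150:210,290:370],(400,300),interpolation=cv2.INTER_CUBIC)
cv2.imwrite("pics/t3.png",np.hstack([A,B]))
E
```

```text
[56.29 46.39] [17.8 -0.2] 35.92
[56.22 46.34] [19.2 -0.1] 36.17
[56.15 46.37] [18.9 -1.1] 36.42
[56.12 46.42] [20.  -0.2] 36.67
[56.11 46.36] [19.9  0.1] 37.17
```

View pics/t3.png

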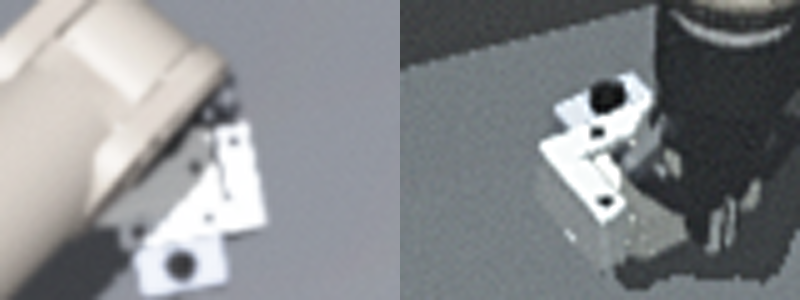

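The pile lies against the long bar, pressed with about 20 N for over 0.5 s, and is still a few mm clear of the short bar. Next the press against the short bar.

```bash
python3 - <<'E'
from push import *
X=.0205
go(.075,.046,Z,.1);go(.08,.046,ZT,.25);env.grip(0)
go(X,.122,ZT,.3,rot=q(ST));go(X,.122,Z,.2);p,f0,t=fr();print(p,f0,t)
y=.102;go(X,y,Z,.08,stop_force=8)
while y>.08:
    y-=.001;h=go(X,y,Z,.012,stop_force=8);p,f,t=fr();f=f-f0;print(h,np.round(p,2),np.round(f,1),round(t,2))
    if h or f[1]>9: break
E
```

```text
[ 20.77838193 121.46496922] [-0.40606494  0.00211987] 40.6167
False [ 20.5  101.31] [-0.1 -0.2] 41.27
False [ 20.47 100.01] [-0.1 -0. ] 41.52
False [20.49 98.92] [ 0.8 -0.4] 41.77
False [20.5  98.13] [0.4 1.3] 42.02
False [20.52 97.99] [-0.1  5.4] 42.27
False [20.59 97.07] [-0.7  5.3] 42.52
False [20.63 96.02] [-0.2  6.4] 42.77
False [20.62 95.03] [0.9 5.6] 43.02
False [20.63 94.03] [0.5 6. ] 43.27
False [20.64 93.08] [1.1 5.6] 43.52
False [20.65 92.87] [-0.2  7.8] 43.77
False [20.67 92.44] [0.1 9.9] 44.02
```

```bash
python3 - <<'E'
from push import *
X=.0205;p,f,t=fr();y=.090
for i in range(14):
    y-=.0006;go(X,y,Z,.01,stop_force=9);p,f,t=fr();print(np.round(p,2),np.round(f,1),round(t,2))
    if f[1]>20: break
env.dwell(.5);p,f,t=fr();print(np.round(p,2),np.round(f,1),round(t,2))
E
```

```text
[20.67 92.36] [-1.3 12.4] 44.27
[20.68 92.32] [-0.3 12.3] 44.52
[20.73 91.74] [ 0.  12.8] 44.77
[20.76 91.61] [-0.5 14.1] 45.02
[20.79 91.59] [-0.9 16.5] 45.27
[20.79 91.51] [-1.9 18.1] 45.52
[20.79 91.44] [-1.6 19.6] 45.77
[20.77 91.39] [-1.4 21. ] 46.02
[20.82 91.39] [-0.8 20.8] 46.52
```

```bash
python3 - <<'E'
from push import *
X=.0205
go(X,.115,Z,.1);go(X,.13,ZT,.25);go(.12,.30,ZT,.35)
P=[];np.set_printoptions(suppress=True)
for n,(u,v) in(("top",(300,215)),("scene",(330,180))):
    p,d=camera(n);np.savez(n+"3.npz",p=p,d=d);P.append(cv2.resize(p[v-24:v+24,u-32:u+32],(400,300),interpolation=cv2.INTER_CUBIC))
cv2.imwrite("pics/t4.png",np.hstack(P));print(fr())
E
```

```text
(array([119.36889286, 297.96663569]), array([-0.28272918, -0.25097604]), 48.25)
```

View pics/t4.png

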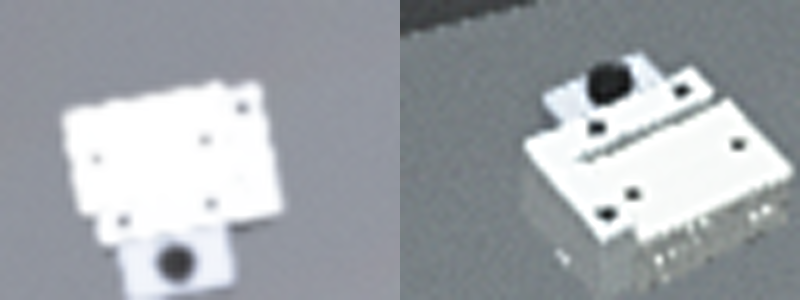

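Both views show the pile in the corner. I check squareness numerically from the bore centres.

```bash
python3 - <<'E'
from m import *
def cen(p,u,v,r=2):
    u,v=int(round(u)),int(round(v));g=p[v-4:v+5,u-4:u+5].mean(2).astype(float)
    i=np.unravel_index(np.argmin(g[1:8,1:8]),(7,7));u,v=u-3+i[1],v-3+i[0]
    w=p[v-r:v+r+1,u-r:u+r+1].mean(2).astype(float);w=np.clip(np.percentile(w,60)-w-8,0,None);Y,X=np.mgrid[-r:r+1,-r:r+1]
    return u+(w*X).sum()/w.sum(),v+(w*Y).sum()/w.sum()
T=np.load("top3.npz")["p"];S=np.load("scene3.npz")["p"]
k=1/6.25
f=lambda L,u0,v0,o:[(u0+(x-o)*k,v0+y*k) for x,y in L]
sets={"top":(T,f([(96,159),(205,139)],268,191,0),f([(211,203),(124,220),(242,107)],268,191,0)),
"scene":(S,f([(738,145),(632,194)],298,156,400),f([(597,128),(682,90),(608,214)],298,156,400))}
for n,(p,pl,ba) in sets.items():
    P=np.array([ray(n,cen(p,*q),.106)[0] for q in pl])*1000;B=np.array([ray(n,cen(p,*q),.115)[0] for q in ba])*1000
    d=P[0]-P[1];a=np.arctan2(d[1],d[0]);e=B[1]-B[0];b=np.arctan2(e[1],e[0])
    print(n,np.round(P,1).tolist(),np.round(B,1).tolist(),"len",np.linalg.norm(d),np.linalg.norm(e),"ang",a,b,"pl-bar",a-b)
    th=.19;ux=np.array([np.cos(th),np.sin(th)]);uy=np.array([-ux[1],ux[0]])
    m=P.mean(0);print(" plate c from long-bar bores x",[(m-B[i])@ux for i in(0,1)]," from short bore y",(m-B[2])@uy, "tilt each", [(P[i]-P[1-i])@ux for i in(0,)])
E
```

```text
top [[507.3, 38.8], [517.5, -16.4]] [[472.0, -33.9], [475.5, 24.0], [533.2, -35.1]] len 56.077153108618866 57.9808336832307 ang 1.7529225533962915 1.5104937369830145 pl-bar 0.24242881641327707
 plate c from long-bar bores x [np.float64(48.21647901560648), np.float64(33.85479286210934)]  from short bore y 49.4435573604673 tilt each [np.float64(0.4415342341344566)]
scene [[503.9, 38.1], [515.6, -17.1]] [[480.9, -20.8], [472.8, 23.5], [530.0, -35.4]] len 56.48667004678672 45.01531253050985 ang 1.7783855562613011 1.7510356629554364 pl-bar 0.02734989330586468
 plate c from long-bar bores x [np.float64(34.296465069257835), np.float64(33.857092712638476)]  from short bore y 48.88770867342771 tilt each [np.float64(-0.9935057707631891)]
```

The bores put the thin plate's centre 25 mm from the long bar and 40 mm from the short bar, so it reads as flush. The angle is only good to about 0.015 rad, so a short gentle re-press on the long bar will confirm squareness by feel.

```bash
python3 - <<'E'
from push import *
Y=.041
go(.085,Y,ZT,.35,rot=q(ST+np.pi/2));go(.085,Y,Z,.25);p,f0,t=fr();print(t)
x=.0595;go(x,Y,Z,.06,stop_force=8)
while x>.050:
    x-=.001;h=go(x,Y,Z,.012,stop_force=9);p,f,t=fr();f=f-f0;print(h,np.round(p,2),np.round(f,1),round(t,2))
    if f[0]>15 or t>60: break
env.dwell(.3);go(.075,Y,Z,.1);go(.09,Y,ZT,.25);env.dwell(.2);say()
p,d=camera("scene");np.savez("scene4.npz",p=p,d=d)
E
```

```text
50.425
False [58.68 41.  ] [-0.6 -0.3] 51.25
False [57.49 40.99] [-1.3 -0.2] 51.5
False [56.87 41.02] [ 1.3 -0.3] 51.75
False [56.66 41.09] [ 5.  -1.6] 52.0
False [56.56 41.09] [ 7.3 -1.5] 52.25
False [56.42 41.12] [ 7.4 -0.2] 52.5
False [56.35 41.12] [ 9.3 -1.2] 52.75
False [56.22 41.16] [11.9  0.7] 53.0
False [56.12 41.17] [14.1 -1.6] 53.25
False [55.98 41.18] [15.2 -0.4] 53.5
 t54.9 [0.5762 0.0241 0.2237] F [ 0.6 -0.2  0. ] op -0.0002 g 0.0
```

The contact came at the same place (56.9 mm) with the same stiffness and no slip, so the pile is flush. Handing in.

```bash
python3 -c "
from h import *
print(job.job_done())"
```

```text
the job is handed in; nothing more can be done
None
```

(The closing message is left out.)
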